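# Bearing under the reading lens

## Task

Seat the flange bearing on the two pegs of the inspection base so that it lies flat on the base, and let go of it. Then take the reading lens by its handle and hold it level and still, the glass centred over the bearing's bore and the lens frame at the height marked by the pointer on the gauge post. Finish while still holding the lens there; leave the pointer and the other things on the bench as they are.

Things in the scene. Friction and masses are not known exactly. Their poses are not given: they have to be found in the camera images.
- seat (a point): Centre of the bearing's seat on the inspection base: on the upper face of its plate, 16 mm above the bench, midway between the pegs; x and y along the plate, z up. Two upright steel pegs stand at x = -40 and +40 mm, 10 mm across and 12 mm tall, tapering to 5 mm over the top 5 mm.
- mark (a point): Tip of the pointer on the gauge post: a dark steel collar (22 mm across, 12 mm tall) with a thumb screw and a thin blade, 3 mm thick, its tip 35 mm from the post's axis, pointing back over the seat. The blade's height is the height for the lens frame. Set differently each time (about 120 to 170 mm above the bench); held by friction.
- bearing: Two-bolt flange bearing, grey cast housing, loose, flat on the bench, about 0.35 kg. Origin: centre of its underside; x along the flange, z up. Flange 112 x 56 x 12 mm, two through holes of 12.5 mm diameter at x = -40 and +40 mm; on its middle a square hub 44 x 44 mm, up to 38 mm above the underside: grasp it there, across y. Either end may go on either peg.
- bore (a point): Centre of the bearing's bore, on its upper face, 40 mm above its underside.
- loupe: Reading lens, loose, flat on the bench, about 0.12 kg. Origin: underside of the handle's middle, at bench level; x along the handle toward the lens, z up. Dark wooden handle 108 long, 18 wide, 22 mm tall (x from -54 to +54 mm), grasp it across its width; at its end a round steel lens frame, 68 mm across, 12 mm tall. The side that lies up stays up.
- lens (a point): Centre of the lens of the reading lens, at mid height of its round frame: 97 mm along x from the handle's middle, 8 mm above the underside.
- masking_tape: Roll of masking tape, 96 mm across and 24 mm tall, loose bystander. Origin: centre of the underside.
- sanding_block: Brown sanding block, 52 x 68 x 24 mm, loose bystander. Origin: centre of the underside.
- wax_tin: Round tin of paste wax, 79 mm across and 47 mm tall, loose bystander. Origin: centre of the underside.
- base: Inspection base, a flat pale wooden plate fixed to the bench, 225 x 96 x 16 mm (x from -80 to +145 mm, y +-48 mm), with the two pegs. Origin: at bench level, 16 mm straight below the seat's centre; same axes. A gauge post, 10 mm thick, stands on it at x = +125 mm, its top 192 mm above the bench, carrying the pointer.
Mind the look-alikes: they are no part of the job. Leave any brown look-alike of the bearing alone.

How it is judged:
On the way, in this order (a step that is already met when the one before it is completed fails the run):
1. the bearing lies flat on the base, both pegs in its holes, let go (horizontal distance between bearing and seat below 0.004 m and z of bearing in the frame of seat between -0.003 and 0.003 m and angle between bearing's own z axis and vertical below 0.06 rad and angle between the x axis of bearing and the x axis of seat, either way round below 0.08 rad and contact force between the fingers and bearing below 0.1 N and linear speed of bearing below 0.02 m/s), for 0.3 s.
2. the reading lens is lifted off the bench by the fingers (height (world z) of loupe above 0.05 m and contact force between the fingers and loupe above 0.5 N), for 0.2 s.
At the end, for the whole second after the job is handed in: Bearing flat on the base (3 mm in height, 4 mm sideways, 0.08 rad), pegs in its holes. Lens held by the fingers alone, still, level within 0.12 rad, its centre within 12 mm sideways of the bore and 8 mm of the pointer's height, touching neither base nor bearing (horizontal distance between bearing and seat below 0.004 m and z of bearing in the frame of seat between -0.003 and 0.003 m and angle between bearing's own z axis and vertical below 0.06 rad and angle between the x axis of bearing and the x axis of seat, either way round below 0.08 rad and z of lens in the frame of mark between -0.008 and 0.008 m and horizontal distance between lens and bore below 0.012 m and angle between loupe's own z axis and vertical below 0.12 rad and linear speed of loupe below 0.02 m/s and angular speed of loupe below 0.15 rad/s and contact force between the fingers and loupe above 0.5 N and contact force between loupe and base below 0.05 N and contact force between loupe and bearing below 0.05 N); the arm keeps its last pose, push and grip.
It fails at once if the pointer is shifted by more than 5 mm (distance of mark from where it was at the start of the episode above 0.005 m).
It fails at once if a loose bystander is pushed more than 25 mm (distance of any of masking_tape, sanding_block, wax_tin from where it was at the start of the episode above 0.025 m).
It also fails if it takes over 70 s, if anything falls off the work surface, if the arm or the gripper's body presses on something with over 40 N, if the wrist force passes 120 N, or if a joint passes its speed limit or range.

## Robot

A 6-joint arm with a two-finger parallel gripper is mounted at the origin on a cart in front of the work surface, level with it; the furniture and walls round the work are solid. World frame = base frame: x ahead of the robot, y to its left, z up, the work surface at z = 0. Lengths are in m, angles in rad, forces in N, time in s.
With the tool pointing down it reaches from about 0.4 to 0.925 m from the base axis. Payload 12.5 kg.
Tool frame: the origin (TCP) lies between the finger pads; the fingertips stand 22 mm ahead of it and the grasp point (between the pads) lies 3 mm ahead of it; z points along the fingers, y is the line along which they close (so a half turn about z gives the same grasp; the last joint's range is limited). The gripper opens to 95 mm and grips with 3 to 60 N. Pads are 20 mm wide; open, the fingers measure 119 mm over their backs; the gripper's body (75 mm by 180 mm) begins 59 mm behind the grasp point.
Start: joints at [1.082, 0.491, 1.559, -0, 1.092, -0.106], TCP at [0.233, 0.58, 0.237] pointing down, gripper open.
Joint ranges: [-3.1, 3.1], [-0.84, 2.19], [0.05, 2.79], [-1.13, 4.28], [0.06, 2.93], [-2.69, 2.69]. Speed limits (rad/s): [2.22, 2.22, 2.79, 3.14, 3.14, 3.14].

## Interface

Orientations are given as [roll, pitch, yaw] about the fixed x, y, z axes, in that order (R = Rz(yaw) Ry(pitch) Rx(roll)).
In Python, from cell import ctrl gives the robot as it stands. The module is installed in compiled form; this text tells all that it offers. Calls block until the motion is done:
- ctrl.reach(position, orientation): joint-space move of the TCP to a pose.
- ctrl.servo_line(position, frame=None, max_speed=0.15, stop_force=None): straight line of the TCP; frame=None keeps the orientation; max_speed is the mean speed in m/s. With stop_force (N) it stops when the force on the tool has changed by that much, and returns True; else False.
- ctrl.set_joints(angles): joint-space move.
- ctrl.ungrasp() and ctrl.gripper_close(): open the fingers fully, or close them until they stop; the grip force is fixed at half the most.
- ctrl.hold(seconds).
- ctrl.ik(position, orientation): joint angles nearest the present ones, or None.
- ctrl.state(): the state.
- ctrl.camera(name): name is "scene" or "top" or "wrist"; returns (picture, depth): 384x512x3 uint8, red, green, blue; 384x512 float32, m along the optical axis (not along the pixel's ray), 0 where there is no reading.
- ctrl.camera_params(name): a dict with "fovy" (degrees; the focal length in pixels is half the picture's height over the tangent of half this angle, whatever the lens; pixels are square), "cx", "cy" (the principal point, pixels), "position" and "orientation" of the camera in the world; the wrist camera has in their place "hand_eye" (4x4, takes a point from camera to tool coordinates, whose origin is the TCP and whose axes are the flange's). Camera axes: x right, y up, looking along -z (the intrinsics and any distortion apply to the point x, -y, -z); pixel columns grow to the right and rows downward; lengths in m; the calibration is good to about 2 mm. A picture is of the moment at which its call begins: read the wrist's pose just before it. camera_params takes no time and is no camera call.
A pose or a line that the arm cannot do raises ctrl.IKError and nothing moves.
- ctrl.finish_job(): hands the job in; it is judged then, once.
Trained networks look in the newest picture that a camera, given by its name, has taken for a name from the list of things; names that differ only in an ending like _2 or _b are one class to them, and where a whole thing is asked for, a point or a joint stands for the part that bears it (a point fixed in the world has none). Each returns a list of dicts, best first, with "confidence" (0 to 1); they miss things now and then, are a little off and sometimes report something else, mostly with a low value. They report only what shows in the picture. A call takes as long as a camera call. They do not tell look-alikes from the thing itself.
- ctrl.spot_in(camera, name): "xyz" ([x, y, z] in m, in the coordinates of the camera as it stood for that picture, good to about 4 mm: the middle of the surface that is visible of it).
- ctrl.masks_of(camera, name): "mask" (384x512 bool, what is visible of it).
The state is a dict: "clock": time; "joints": joint angles; "dq": joint speeds; "joint_efforts": joint torques, N m; "tcp_pos": TCP position; "tool_rot": TCP orientation; "force": force on the tool from outside, world axes, zero at the start; "ft_torque": the same for the moment, N m; "gripper_width": finger opening in m; "grasp_force": force on a finger pad.
Only numpy, scipy, OpenCV 4.12 (cv2) and the standard library are available. Lean on these libraries where they do the work, as an engineer would, in place of code of your own. Each camera call takes 0.05 s, during which the arm holds its last target. There are 200 camera calls.

## Working session

There is one attempt and no reset: what is moved stays moved. The work goes in short steps, each a Python script; the robot and the scene stay as the last script left them, time stands still between calls to the robot, and variables do not carry over. Pictures are saved under pics/ and viewed, at most 10 in all, crops included, and the job is handed in when it is done.

```bash
mkdir -p pics; ls; cat > h.py <<'E'
import numpy as np, cv2
from scipy.spatial.transform import Rotation as R
from cell import ctrl
def rot(o): return R.from_euler('xyz',o).as_matrix()
def pose(name):
    p=ctrl.camera_params(name)
    if 'hand_eye' in p:
        s=ctrl.state(); T=np.eye(4); T[:3,:3]=rot(s['tool_rot']); T[:3,3]=s['tcp_pos']; return T@np.array(p['hand_eye'])
    T=np.eye(4); o=np.array(p['orientation']); T[:3,:3]=o if o.shape==(3,3) else rot(o); T[:3,3]=p['position']; return T
def K(name):
    p=ctrl.camera_params(name); f=192/np.tan(np.radians(p['fovy'])/2); return f,p['cx'],p['cy']
def cloud(name,depth,T):
    f,cx,cy=K(name); v,u=np.mgrid[0:384,0:512]
    P=np.stack([(u-cx)/f*depth,-(v-cy)/f*depth,-depth],-1)
    return P@T[:3,:3].T+T[:3,3]
def save(n,img): cv2.imwrite('pics/'+n,cv2.cvtColor(img,cv2.COLOR_RGB2BGR))
E
python3 - <<'E'
from h import *
for n in ('scene','top','wrist'): print(n,ctrl.camera_params(n))
s=ctrl.state(); print(s)
for n in ('scene','top'):
    T=pose(n); im,d=ctrl.camera(n); save(n+'0.png',im); np.savez(n+'0.npz',im=im,d=d,T=T)
    C=cloud(n,d,T)
    for k in ('seat','mark','bearing','loupe','lens','masking_tape','sanding_block','wax_tin','base'):
        try:
            for r in ctrl.spot_in(n,k):
                x=np.array(r['xyz']); f,cx,cy=K(n); w=T[:3,:3]@x+T[:3,3]
                print(n,k,round(r['confidence'],2),w.round(3),(int(cx-f*x[0]/x[2]),int(cy+f*x[1]/x[2])))
        except Exception as e: print(k,e)
E
```

```text
pics
scene {'fovy': 53.99514632123705, 'cx': 268.0200979018245, 'cy': 192.06177242347107, 'position': array([-0.07860194, -0.59836485,  0.98726273]), 'orientation': array([ 0.75598481,  0.00213357, -0.82694158])}
top {'fovy': 48.01415845627604, 'cx': 255.15438917479406, 'cy': 194.7550658349501, 'position': array([ 0.29714783, -0.05287666,  1.43073411]), 'orientation': array([ 0.16183619, -0.00343618, -1.58122956])}
wrist {'fovy': 69.96692434635752, 'cx': 253.70789284505827, 'cy': 189.9552003536857, 'hand_eye': array([[-9.40977077e-04,  9.60953182e-01,  2.76709408e-01,
         7.76421433e-02],
       [ 9.99999188e-01,  6.66536934e-04,  1.08585222e-03,
         3.99243592e-04],
       [ 8.59016109e-04,  2.76710205e-01, -9.60953029e-01,
        -1.48629502e-01],
       [ 0.00000000e+00,  0.00000000e+00,  0.00000000e+00,
         1.00000000e+00]])}
{'clock': 0.0, 'joints': array([ 1.08242004e+00,  4.91563271e-01,  1.55945638e+00,  2.68076946e-05,
        1.09171305e+00, -1.05565326e-01]), 'dq': array([ 8.32268097e-04,  9.89452462e-05, -7.48409482e-04, -1.09743494e-03,
        2.28797112
[... 880 characters left out ...]
ne sanding_block 0.69 [0.668 0.162 0.028] (254, 161)
scene wax_tin 0.62 [ 0.696 -0.277  0.045] (357, 214)
scene wax_tin 0.62 [ 0.641 -0.05   0.01 ] (292, 196)
scene base 0.6 [ 0.642 -0.05   0.017] (292, 194)
top seat 0.93 [ 0.639 -0.044  0.019] (250, 162)
top mark 0.57 [ 0.716 -0.069  0.157] (257, 127)
top bearing 0.76 [ 0.299 -0.432  0.008] (369, 263)
top bearing 0.57 [ 0.532 -0.295  0.014] (325, 193)
top loupe 0.6 [0.38  0.242 0.013] (163, 240)
top lens 0.83 [0.377 0.245 0.006] (162, 241)
top masking_tape 0.7 [0.565 0.331 0.021] (137, 184)
top sanding_block 0.89 [0.674 0.171 0.022] (185, 152)
top wax_tin 0.58 [ 0.639 -0.043  0.016] (249, 162)
top base 0.74 [ 0.638 -0.045  0.014] (250, 162)
```

View pics/top0.png

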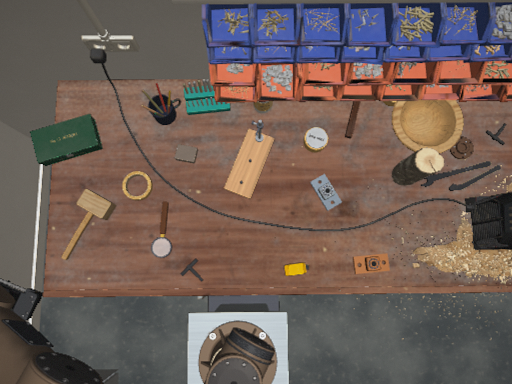

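View pics/scene0.png

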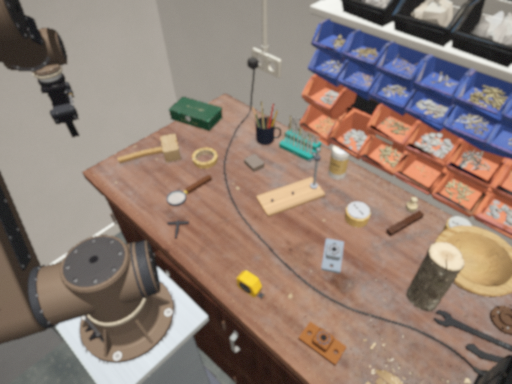

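Top view: the grey bearing is at (325,192), and a brown look-alike is at (370,263). The loupe's lens is at (162,246) and its handle at (165,213). The base is at (250,162) with its post at (259,128). The task calls for a grey bearing, so it is the one at (325,192), at about (0.53,-0.30). I'll confirm that in the wrist views.

```bash
python3 - <<'E'
from h import *
def look(tag,p,yaw,names):
    ctrl.reach(p,[np.pi,0,yaw]); ctrl.hold(0.3)
    T=pose('wrist'); im,d=ctrl.camera('wrist'); save(tag+'.png',im)
    o=dict(im=im,d=d,T=T)
    for k in names:
        for i,r in enumerate(ctrl.masks_of('wrist',k)):
            m=r['mask']; C=cloud('wrist',d,T)[m]; print(tag,k,i,round(r['confidence'],2),m.sum(),np.median(C,0).round(3),np.argwhere(m).mean(0).round()[::-1]); o[f'{k}{i}']=m
    np.savez(tag+'.npz',**o); print(ctrl.state()['clock'],ctrl.state()['joints'].round(2))
look('w_loupe',[0.40,0.24,0.25],np.pi/2,['loupe','lens'])
look('w_base',[0.62,-0.06,0.34],np.pi,['base','mark','seat'])
look('w_bear',[0.50,-0.29,0.25],np.pi/2,['bearing'])
E
python3 - <<'E'
import cv2,numpy as np
a=[cv2.imread(f'pics/w_{k}.png') for k in('loupe','base','bear')]
z=np.zeros_like(a[0]); g=np.vstack([np.hstack(a[:2]),np.hstack([a[2],z])])
cv2.imwrite('pics/grid.png',cv2.resize(g,(800,600),interpolation=cv2.INTER_AREA))
E
```

```text
w_loupe loupe 0 0.95 3040 [0.378 0.246 0.012] [251. 163.]
w_loupe lens 0 0.86 2941 [0.378 0.246 0.012] [251. 163.]
2.8583 [ 0.4   0.25  1.91 -0.    0.98  0.4 ]
w_base base 0 0.58 7302 [ 0.636 -0.044  0.016] [264. 169.]
w_base mark 0 0.61 313 [ 0.72  -0.07   0.156] [246. 248.]
w_base seat 0 0.87 7206 [ 0.636 -0.043  0.016] [264. 169.]
5.2333 [-0.2   0.41  1.42 -0.    1.32 -1.77]
w_bear bearing 0 0.8 2942 [ 0.536 -0.293  0.013] [280. 172.]
w_bear bearing 1 0.57 1045 [ 0.306 -0.398  0.012] [125. 238.]
6.7 [-0.64  0.41  1.66  0.    1.07 -0.64]
```

View pics/grid.png

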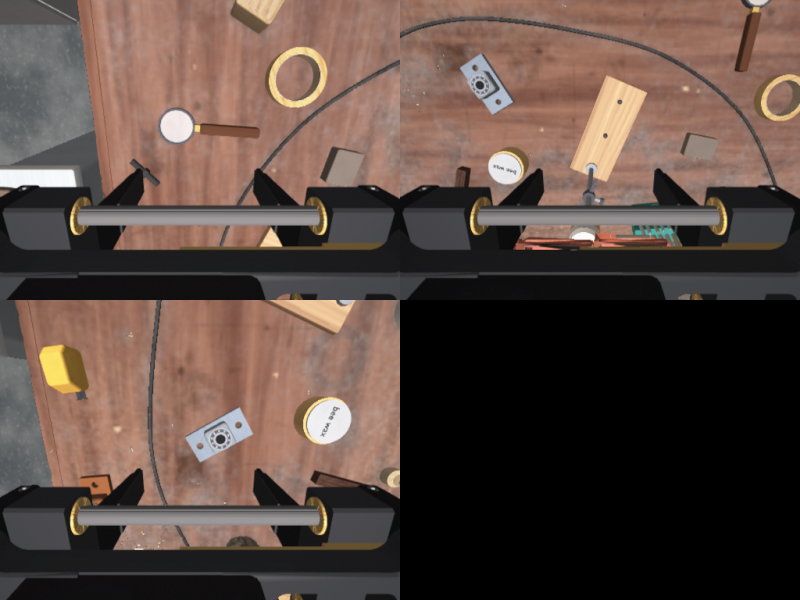

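Bottom-left view: the grey flange bearing with a square hub is at about (220,438) in the grid, and the brown look-alike is at (97,488). The grey one fits the description. Next I'll fit the poses.

```bash
cat >> h.py <<'E'
def fit(C,sel,zlo,zhi):
    """minAreaRect (world mm) of selected points in a height band, largest blob"""
    m=(sel&(C[...,2]>zlo)&(C[...,2]<zhi)).astype(np.uint8)
    n,l,st,_=cv2.connectedComponentsWithStats(m)
    m=l==1+np.argmax(st[1:,4]); P=C[m]
    (c,wh,a)=cv2.minAreaRect((P[:,:2]*1000).astype(np.float32))
    a=np.radians(a); 
    if wh[0]<wh[1]: wh=wh[::-1]; a+=np.pi/2
    return np.array(c)/1000,np.array(wh),(a+np.pi/2)%np.pi-np.pi/2,np.median(P[:,2])
def near(C,xy,r): return np.hypot(C[...,0]-xy[0],C[...,1]-xy[1])<r
E
python3 - <<'E'
from h import *
cv2.imwrite('pics/bearcrop.png',cv2.resize(cv2.imread('pics/w_bear.png')[110:240,60:350],None,fx=2.5,fy=2.5,interpolation=cv2.INTER_CUBIC))
L=lambda t:np.load(t+'.npz')
w=L('w_bear');C=cloud('wrist',w['d'],w['T']); s=w['bearing0']
print('flange',fit(C,s,.007,.017)); print('hub',fit(C,s,.033,.045))
w=L('w_base');C=cloud('wrist',w['d'],w['T'])
s=near(C,(.66,-.05),.16); print('plate',fit(C,s,.012,.02))
m=s&(C[...,2]>.1)&(C[...,2]<.24); 
for lo in np.arange(.1,.24,.01):
    q=s&(C[...,2]>lo)&(C[...,2]<=lo+.01); print(round(lo,2),q.sum(),C[q].mean(0).round(3) if q.any() else '')
q=s&(C[...,2]>.022)&(C[...,2]<.035); print(q.sum(),cv2.connectedComponentsWithStats(q.astype(np.uint8))[2:])
w=L('w_loupe');C=cloud('wrist',w['d'],w['T']); s=near(C,(.42,.245),.12)
print('handle',fit(C,s,.018,.026)); print('lens',fit(C,s&w['lens0'],.006,.02)); print('loupe',fit(C,s,.007,.026))
E
```

```text
flange (array([ 0.53835461, -0.2970542 ]), array([111.84371948,  56.38401794]), np.float64(0.5146992236045538), np.float64(0.0124941871642269))
hub (array([ 0.53823712, -0.29665637]), array([43.80728149, 43.28824615]), np.float64(0.5158835646308257), np.float64(0.03946341335967313))
plate (array([ 0.63895862, -0.04228774]), array([224.26780701,  96.07452393]), np.float64(-0.3877222994116387), np.float64(0.016362218747507318))
0.1 13 [ 0.721 -0.077  0.105]
0.11 21 [ 0.721 -0.077  0.115]
0.12 13 [ 0.721 -0.078  0.125]
0.13 9 [ 0.72  -0.079  0.133]
0.14 7 [ 0.718 -0.077  0.148]
0.15 402 [ 0.747 -0.062  0.156]
0.16 150 [ 0.762 -0.057  0.165]
0.17 229 [ 0.782 -0.019  0.175]
0.18 738 [ 0.787 -0.049  0.186]
0.19 768 [ 0.79  -0.055  0.194]
0.2 0 
0.21 0 
0.22 0 
0.23 0 
188 (array([[     0,      0,    512,    384, 196420],
       [   278,    127,      6,      6,     27],
       [   260,    171,      6,      5,     24],
       [   237,    209,     15,     14,    137]], dtype=int32), array([[255.5034467 , 191.4947765 ],
       [280.88888889, 129.51851852],
       [262.29166667, 173.        ],
       [244.3649635 , 214.44525547]]))
handle (array([0.45659387, 0.2423616 ]), array([107.18790436,  18.17576981]), np.float64(-0.07452017414843404), np.float64(0.022211720103439553))
lens (array([0.41345685, 0.2363306 ]), array([177.07237244,  66.84095001]), np.float64(-0.24403450543166727), np.float64(0.010836715587968893))
loupe (array([0.41832645, 0.25085461]), array([183.47966003,  65.88507843]), np.float64(0.020378941424963548), np.float64(0.012724327566997318))
```

View pics/bearcrop.png

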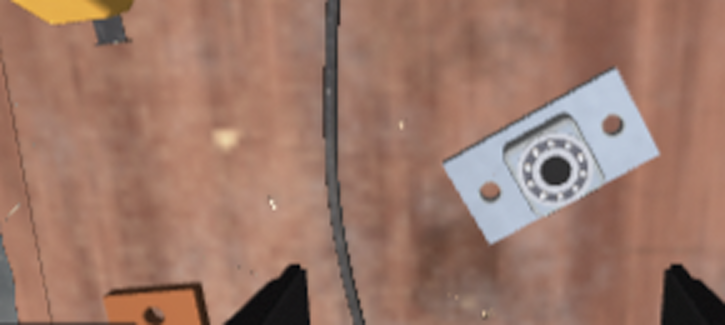

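The crop shows the grey flange bearing at about (553,168) with its hub and two holes, and the brown look-alike is clearly apart at (155,305). The fits match the sizes given. Next come two close views with the tool aligned, so the calibration bias cancels, and then the pick.

```bash
python3 - <<'E'
from h import *
w=np.load('w_base.npz');C0=cloud('wrist',w['d'],w['T'])
def shot(p,yaw,tag):
    ctrl.reach(p,[np.pi,0,yaw]); ctrl.hold(0.3); T=pose('wrist'); im,d=ctrl.camera('wrist'); save(tag+'.png',im); np.savez(tag+'.npz',im=im,d=d,T=T); return cloud('wrist',d,T)
yb=-.388; ux=np.array([np.cos(yb),np.sin(yb)]); uy=np.array([-ux[1],ux[0]]); seat=np.array([.6089,-.03])
ctrl.servo_line([0.50,-0.29,0.32])
C=shot([*seat,.266],yb+np.pi,'c_base')
s=near(C,seat,.2); print('plate',fit(C,s,.012,.02))
B=np.stack([(C[...,:2]-seat)@ux,(C[...,:2]-seat)@uy,C[...,2]],-1)
for sx in(-1,1):
    q=(np.hypot(B[...,0]-.04*sx,B[...,1])<.012)&(B[...,2]>.0255); print('peg',sx,q.sum(),B[q].mean(0).round(4))
for n,CC in(('far',C0),('close',C)):
    B=np.stack([(CC[...,:2]-seat)@ux,(CC[...,:2]-seat)@uy,CC[...,2]],-1)
    for x in np.arange(.08,.14,.005):
        q=(B[...,0]>x)&(B[...,0]<x+.005)&(abs(B[...,1])<.015)&(B[...,2]>.1)
        if q.any(): print(n,x.round(3),q.sum(),np.percentile(B[q][:,2],[0,25,50,75,100]).round(4),np.median(B[q][:,1]).round(4))
ctrl.servo_line([*seat,.32])
C=shot([.5383,-.297,.25],.515,'c_bear')
s=near(C,(.5383,-.297),.08); print('flange',fit(C,s,.007,.017)); print('hub',fit(C,s,.033,.045)); print(ctrl.state()['joints'].round(2),ctrl.state()['clock'])
cv2.imwrite('pics/pair.png',np.hstack([cv2.resize(cv2.imread(f'pics/{k}.png'),(400,300)) for k in('c_base','c_bear')]))
E
```

```text
plate (array([ 0.63892883, -0.04193198]), array([224.5730896 ,  96.17350769]), np.float64(-0.3884946161277618), np.float64(0.016472755236508513))
peg -1 419 [-3.010e-02  1.000e-04  3.193e-01]
peg 1 20 [0.0391 0.0005 0.0275]
far 0.085 1 [0.1542 0.1542 0.1542 0.1542 0.1542] 0.0006
far 0.09 16 [0.1543 0.1547 0.1552 0.1557 0.1563] -0.0
far 0.095 16 [0.1542 0.155  0.1554 0.1557 0.1563] 0.0001
far 0.1 16 [0.1504 0.1549 0.1552 0.1555 0.1563] -0.0005
far 0.105 15 [0.153  0.1553 0.1555 0.1557 0.1566] 0.0
far 0.11 27 [0.152  0.1552 0.1559 0.1567 0.1602] 0.0003
far 0.115 79 [0.1114 0.1545 0.1593 0.1601 0.1876] -0.0017
far 0.12 185 [0.1023 0.1321 0.1602 0.1742 0.1914] -0.0013
far 0.125 32 [0.1133 0.1591 0.1596 0.1602 0.1674] -0.0047
far 0.13 12 [0.1589 0.1593 0.1598 0.1601 0.1608] -0.0051
close 0.105 6 [0.1546 0.1555 0.1558 0.1562 0.1566] 0.001
close 0.11 40 [0.1494 0.155  0.1557 0.1576 0.1606] 0.0005
close 0.115 148 [0.1476 0.1555 0.1594 0.1604 0.1833] 0.0004
close 0.12 184 [0.1355 0.1593 0.1628 0.1722 0.1826] 0.0015
close 0.125 40 [0.1553 0.1595 0.1599 0.1603 0.1609] 0.0059
close 0.13 17 [0.1585 0.1592 0.1598 0.1602 0.1611] 0.006
flange (array([ 0.53942084, -0.29690576]), array([111.01986694,  56.07971954]), np.float64(0.5153103192061863), np.float64(0.012332602529232906))
hub (array([ 0.53982959, -0.29689438]), array([43.70046997, 42.60665131]), np.float64(-1.0661585923676893), np.float64(0.03917779697851209))
[-0.61  0.46  1.57  0.    1.11  0.44] 11.2
```

View pics/pair.png

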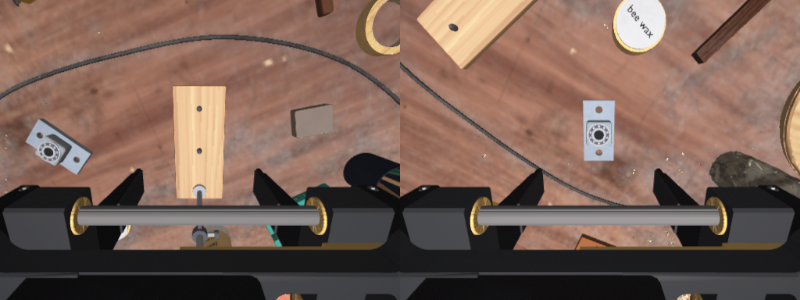

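Measured: the blade's mid-height is about 0.154, and its top and the collar agree with that. The seat is at (0.6089,-0.0297) and the bearing at (0.5395,-0.2969). Both views show their objects upright in the image, centred near (200,130) and (598,130). Picking now.

```bash
python3 - <<'E'
from h import *
yb=-.388
b=[.5395,-.2969]; seat=[.6089,-.0297]
ctrl.reach([*b,.12],[np.pi,0,.5153])
print(ctrl.servo_line([*b,.038],max_speed=.08,stop_force=15))
ctrl.gripper_close(); s=ctrl.state(); print(s['gripper_width'],s['grasp_force'],s['tcp_pos'].round(4))
ctrl.servo_line([*b,.25]); s=ctrl.state(); print(s['gripper_width'],s['force'].round(2))
ctrl.reach([*seat,.25],[np.pi,0,yb+np.pi])
ctrl.hold(.2); s=ctrl.state(); print(s['gripper_width'],s['tcp_pos'].round(4),s['tool_rot'].round(4),s['clock'])
T=pose('scene'); im,d=ctrl.camera('scene'); save('held.png',im[110:240,220:400])
T=pose('wrist'); im,d=ctrl.camera('wrist'); C=cloud('wrist',d,T)
B=(C-s['tcp_pos'])@rot(s['tool_rot'])  # tool coords
q=(abs(B[...,0])<.07)&(abs(B[...,1])<.04)&(B[...,2]>.015)&(B[...,2]<.05)
for lo in np.arange(.015,.045,.005):
    k=q&(B[...,2]>lo)&(B[...,2]<=lo+.005); 
    if k.any(): print(lo.round(3),k.sum(),B[k].min(0).round(4),B[k].max(0).round(4))
np.savez('held.npz',im=im,d=d,T=T); save('heldw.png',im)
E
```

```text
False
0.04384248867392326 29.999821186065674 [ 0.5395 -0.2969  0.038 ]
0.04364514596401592 [-0.49  0.84 -2.97]
0.043790880043210655 [ 0.6089 -0.0302  0.25  ] [-3.1416 -0.      2.7524] 17.15
0.015 175 [ 0.0114 -0.026   0.015 ] [0.0212 0.0263 0.02  ]
0.02 1403 [-0.0567 -0.0278  0.0201] [0.0548 0.028  0.025 ]
0.025 4181 [-0.0579 -0.028   0.025 ] [0.0548 0.0282 0.03  ]
0.03 111 [ 0.0323 -0.0276  0.03  ] [0.0547 0.0278 0.035 ]
0.035 54 [ 0.0322 -0.0276  0.035 ] [0.0546 0.0272 0.0372]
```

```bash
python3 - <<'E'
from h import *
w=np.load('held.npz'); T=w['T']; H=np.array(ctrl.camera_params('wrist')['hand_eye']); B=cloud('wrist',w['d'],H)
q=(abs(B[...,0])<.052)&(abs(B[...,0])>.028)&(abs(B[...,1])<.026)&(B[...,2]>.018)&(B[...,2]<.032)
P=B[q]; A=np.c_[P[:,:2],np.ones(len(P))]; c=np.linalg.lstsq(A,P[:,2],rcond=None)[0]; 
r=abs(P[:,2]-A@c)<.0015; c=np.linalg.lstsq(A[r],P[r,2],rcond=None)[0]; print('plane',c.round(4),q.sum())
for x0 in(-.05,-.03,.03,.05):
    k=q&(abs(B[...,0]-x0)<.004); print(x0,np.median(B[k][:,2]).round(4))
F=(abs(B[...,0])<.07)&(abs(B[...,1])<.035)&(abs(B[...,2]-(B[...,:2]@c[:2]+c[2]))<.003)
(cc,wh,a)=cv2.minAreaRect((B[F][:,:2]*1000).astype(np.float32)); print(cc,wh,a)
x,y=np.where(F)[1],np.where(F)[0]; print(x.min(),x.max(),y.min(),y.max())
im=cv2.imread('pics/heldw.png')[y.min()-15:y.max()+15,x.min()-15:x.max()+15]
cv2.imwrite('pics/heldc.png',cv2.resize(im,None,fx=2,fy=2))
E
```

```text
plane [0.0022 0.0004 0.0254] 3105
-0.05 0.0253
-0.03 nan
0.03 0.0254
0.05 0.0255
(-1.6073226928710938, -0.019250869750976562) (112.70867156982422, 56.214412689208984) 0.06856895983219147
210 297 148 299
  return _methods._mean(a, axis=axis, dtype=dtype,
  ret = ret.dtype.type(ret / rcount)
```

View pics/heldc.png

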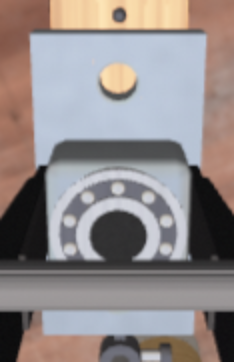

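The bearing is held level with no yaw error, and its offset is consistent with a camera bias that cancels. Now I'll lower it onto the pegs.

```bash
python3 - <<'E'
from h import *
p=[.6090,-.0293]
ctrl.servo_line([*p,.085]); ctrl.hold(.2); f0=ctrl.state()['force']
print(ctrl.state()['tcp_pos'].round(4))
for z in (.064,.060,.0545):
    r=ctrl.servo_line([*p,z],max_speed=.03,stop_force=12); s=ctrl.state(); print(z,r,s['tcp_pos'].round(4),(s['force']-f0).round(2),s['ft_torque'].round(2),s['gripper_width'].round(4))
    if r: break
T=pose('wrist'); im,d=ctrl.camera('wrist'); save('low.png',im); np.savez('low.npz',im=im,d=d,T=T); print(s['clock'])
E
```

```text
[ 0.6092 -0.0293  0.0857]Traceback (most recent call last):
  File "<stdin>", line 6, in <module>
AttributeError: 'float' object has no attribute 'round'
```

```bash
python3 - <<'E'
from h import *
p=[.6090,-.0293]
s=ctrl.state();print(s['tcp_pos'].round(4))
f0=s['force'];r=False
for z in (.060,.0545):
    r=ctrl.servo_line([*p,z],max_speed=.03,stop_force=12); s=ctrl.state(); print(z,r,s['tcp_pos'].round(4),(s['force']-f0).round(2),s['ft_torque'].round(2),round(s['gripper_width'],4))
    if r: break
T=pose('wrist'); im,d=ctrl.camera('wrist'); save('low.png',im); np.savez('low.npz',im=im,d=d,T=T); print(s['clock'])
E
```

```text
[ 0.6091 -0.0293  0.0641]
0.06 False [ 0.6089 -0.0293  0.0599] [1.17 0.25 0.15] [-0.01 -0.01 -0.01] 0.0438
0.0545 False [ 0.609  -0.0293  0.0543] [-0.29  0.05 -0.8 ] [ 0.02 -0.02 -0.  ] 0.0438
20.1667
```

```bash
python3 - <<'E'
from h import *
yb=-.388
ctrl.ungrasp(); ctrl.hold(.2); print(ctrl.state()['gripper_width'])
ctrl.servo_line([.609,-.0293,.27],max_speed=.1); ctrl.hold(.3)
T=pose('wrist'); im,d=ctrl.camera('wrist'); save('seated.png',im); C=cloud('wrist',d,T)
s=near(C,(.609,-.03),.075)
print('flange',fit(C,s,.0235,.034)); print('hub',fit(C,s,.05,.062)); print('plate',fit(C,near(C,(.609,-.03),.2),.012,.02))
L=np.array([.4566,.2424]); 
ctrl.reach([*L,.25],[np.pi,0,3.067]); ctrl.hold(.3)
T=pose('wrist'); im,d=ctrl.camera('wrist'); save('c_loupe.png',im); C=cloud('wrist',d,T)
print('handle',fit(C,near(C,L,.075),.018,.026)); print('frame',fit(C,near(C,(.36,.25),.042),.008,.017)); print(ctrl.state()['clock'],ctrl.state()['joints'].round(2))
cv2.imwrite('pics/pair2.png',np.hstack([cv2.resize(cv2.imread(f'pics/{k}.png'),(400,300)) for k in('seated','c_loupe')]))
E
```

```text
0.0951100172680375
flange (array([ 0.60994952, -0.0300326 ]), array([111.68670654,  55.97974014]), np.float64(-0.3872366719868623), np.float64(0.0284381114863779))
hub (array([ 0.60966791, -0.02973771]), array([43.12904739, 42.91508865]), np.float64(-0.3956770284296507), np.float64(0.055355685653180275))
plate (array([ 0.63926917, -0.04205875]), array([223.74966431,  96.11054993]), np.float64(-0.388291017462425), np.float64(0.01646340020173237))
handle (array([0.45598788, 0.24077916]), array([106.68939209,  16.85562515]), np.float64(-0.07132531294671995), np.float64(0.02214297688451472))
frame (array([0.35950146, 0.248396  ]), array([66.73303986, 66.50765991]), np.float64(-0.8531857997311345), np.float64(0.010769084304977))
25.6083 [ 0.36  0.32  1.8  -0.    1.02 -1.14]
```

View pics/pair2.png

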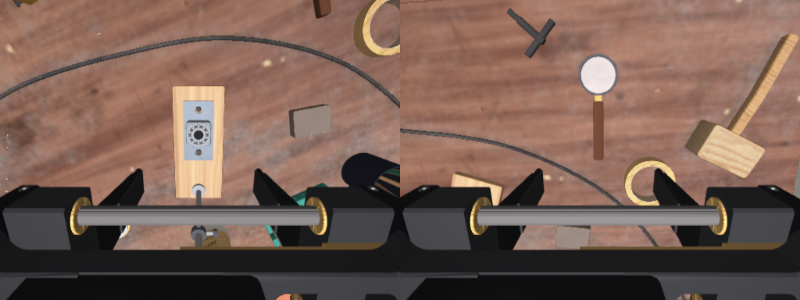

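Left: the bearing is seated with a peg in each hole at (198,108) and (198,152). The flange top is at 28 mm, as it must be. Right: the loupe's lens is at (598,75), with the handle below it at (598,130). Grasping the loupe next.

```bash
python3 - <<'E'
from h import *
y=np.pi-.072; a=np.array([np.cos(y),np.sin(y)]); g=np.array([.4563,.2415])+.015*a
ctrl.reach([*g,.10],[np.pi,0,y])
print(ctrl.servo_line([*g,.0245],max_speed=.06,stop_force=10), ctrl.state()['tcp_pos'].round(4))
ctrl.gripper_close(); s=ctrl.state(); print(s['gripper_width'],s['grasp_force'])
ctrl.servo_line([*g,.30],max_speed=.12); ctrl.hold(.3); s=ctrl.state(); print(s['gripper_width'],s['grasp_force'],s['force'].round(2))
yb=-.388; ux=np.array([np.cos(yb),np.sin(yb)]); t=np.array([.609,-.0297])-.082*ux
print(t,ctrl.ik([*t,.30],[np.pi,0,yb]))
ctrl.reach([*t,.30],[np.pi,0,yb]); ctrl.hold(.5)
s=ctrl.state(); T=pose('wrist'); im,d=ctrl.camera('wrist'); save('hl.png',im); np.savez('hl.npz',im=im,d=d,T=T)
print(s['clock'],s['tcp_pos'].round(4),s['tool_rot'].round(3),s['joints'].round(2),s['gripper_width'])
H=np.array(ctrl.camera_params('wrist')['hand_eye']); B=cloud('wrist',d,H)
q=(abs(B[...,0]-.082)<.05)&(abs(B[...,1])<.05)&(abs(B[...,2]-.01)<.03)
P=B[q]; print(len(P)); (c,wh,an)=cv2.minAreaRect((P[:,:2]*1000).astype(np.float32)); print(c,wh)
A=np.c_[P[:,:2],np.ones(len(P))]; k=P[:,0]>.05; print('plane',np.linalg.lstsq(A[k],P[k,2],rcond=None)[0].round(4),np.median(P[k,2]))
E
```

```text
False [0.4415 0.2427 0.0248]
0.017962915792578367 29.999849796295166
0.017640430532884773 29.99969869852066 [ 0.17  0.07 -2.04]
[0.53309526 0.0013237 ] [-1.21451277e-01  2.97233465e-01  1.69624698e+00 -4.44089210e-16
  1.14811221e+00  1.83734505e+00]
34.6167 [0.5331 0.0013 0.3   ] [ 3.142 -0.    -0.388] [-0.12  0.3   1.7  -0.    1.15  1.84] 0.017999419492423577
12915
(76.87226867675781, 3.0627784729003906) (67.28189086914062, 80.350830078125)
plane [-0.0061 -0.0016  0.0137] 0.013761828377815824
```

View pics/hl.png

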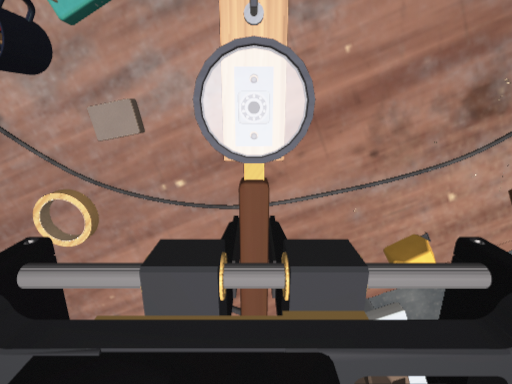

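The lens is held level. It shows at (254,100) with its handle vertical, the bearing is visible through the glass, and the pointer post is ahead at (254,10). I'll descend and check.

```bash
python3 - <<'E'
from h import *
yb=-.388
w=np.array([.5331,.0013])
ctrl.servo_line([*w,.170],max_speed=.08); ctrl.hold(.5)
s=ctrl.state(); im,d=ctrl.camera('wrist'); save('fin.png',im)
H=np.array(ctrl.camera_params('wrist')['hand_eye']); B=cloud('wrist',d,H)
q=(np.hypot(B[...,0]-.082,B[...,1])<.045)&(abs(B[...,2]-.012)<.012)
P=B[q]; g=im[q].mean(1)
k=(g<90)&(P[:,0]>.055); R_=P[k]
A=np.c_[2*R_[:,:2],np.ones(k.sum())]; c=np.linalg.lstsq(A,(R_[:,:2]**2).sum(1),rcond=None)[0]
print('rim',k.sum(),c[:2].round(4),np.sqrt(c[2]+c[0]**2+c[1]**2),np.percentile(R_[:,2],[5,25,50,75,95]).round(4))
h=(abs(B[...,0]-.03)<.01)&(abs(B[...,1])<.007)&(abs(B[...,2])<.02); print('handle top',np.median(B[h][:,2]))
x,yv=np.where(q)[1],np.where(q)[0]
c3=np.array([c[0],c[1],.0168]); print('lens world',s['tcp_pos']+rot(s['tool_rot'])@c3,s['tcp_pos'],s['clock'])
# independent check: top camera
T=pose('top'); im,d=ctrl.camera('top'); C=cloud('top',d,T); k=near(C,(.61,-.03),.045)&(C[...,2]>.12); 
if k.any(): print('top cam',k.sum(),np.median(C[k],0),(C[k].min(0)+C[k].max(0))/2)
T=pose('scene'); im,d=ctrl.camera('scene'); save('fs.png',cv2.resize(im[90:240,220:420],None,fx=3,fy=3)); C=cloud('scene',d,T); k=near(C,(.61,-.03),.045)&(C[...,2]>.12); print('scene',k.sum(),np.median(C[k],0),(C[k].min(0)+C[k].max(0))/2)
k=near(C,(.697,-.066),.014)&(C[...,2]>.12); print('blade scene',k.sum(),np.median(C[k],0) if k.any() else '')
E
```

```text
rim 469 [ 0.0823 -0.0003] 0.02992175937063075 [0.0098 0.0105 0.0112 0.0123 0.0137]
handle top 0.0024909489909407945
lens world [ 0.60935193 -0.02951072  0.15319669] [0.53308869 0.00131172 0.16999969] 36.9417
top cam 15 [ 0.56823439 -0.02544165  0.44066051] [ 0.56919768 -0.02426777  0.43933845]
scene 178 [ 0.61325184 -0.04580027  0.15514045] [ 0.60854418 -0.03833344  0.15451804]
blade scene 8 [ 0.70154301 -0.07000404  0.15325769]
```

View pics/fs.png

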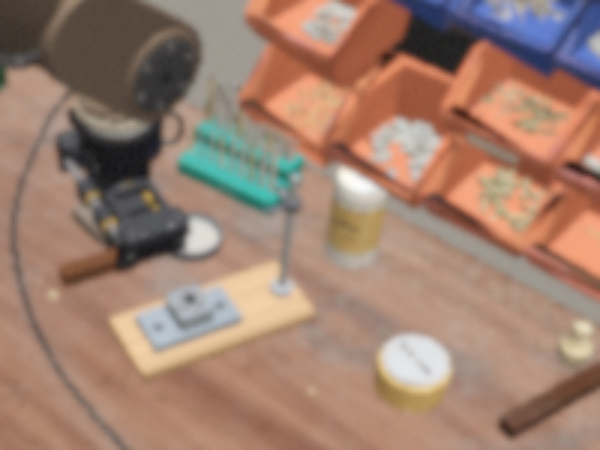

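The scene view shows the bearing flat on the base at (190,305) and the lens held level above it at (200,237). The pointer, at (290,200), is untouched. The lens centre measures (0.609,-0.030,0.153) against a mark height of 0.154.

```bash
python3 -c "
from h import *
print(ctrl.finish_job())"
```

```text
the job is handed in; nothing more can be done
None
```

I handed the job in with the bearing flat on both pegs and released, and the lens still held level over the bore, about 1 mm from the pointer's height by my measurements; the hand-in call returned no verdict.

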